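# Put the dry pastry tamper back in its hole of the graded rack

### The arm

A 6-joint arm with a two-finger parallel gripper is mounted at the origin on a cart in front of the work surface, level with it; the furniture and walls round the work are solid. World frame = base frame: x ahead of the robot, y to its left, z up, the work surface at z = 0. Lengths are in mm, angles in rad, forces in N, time in s.
With the tool pointing down it reaches from about 275 to 725 mm from the base axis. Payload 15.9 kg.
Tool frame: the origin (TCP) lies between the finger pads; the fingertips stand 19 mm ahead of it and the grasp point (between the pads) is the TCP; z points along the fingers, y is the line along which they close (so a half turn about z gives the same grasp; the last joint's range is limited). The gripper opens to 85 mm and grips with 20 to 120 N. Pads are 22 mm wide; open, the fingers measure 114 mm over their backs; the gripper's body (76 mm by 85 mm) begins 54 mm behind the grasp point. The pads swing forward as they close: fully open they stand 13 mm farther back than shut.
Start: joints at [-1.249, 0.213, -0.034, 1.323, 0, 1.571], TCP at [158.131, -474.321, 250.306] pointing down, gripper open.
Joint ranges: [-2.98, 2.98], [-0.74, 1.72], [-1.14, 1.35], [-2.1, 2.04], [-1.57, 1.44], [-3.14, 3.14]. Speed limits (rad/s): [1.89, 1.89, 2.39, 2.57, 3.14, 3.14].

### API

Orientations are given as a rotation vector (axis times angle).
In Python, from plant import robot, move_gripper, grab_frame, camera_info, order, search_frame, cut_out, spot_point gives the robot as it stands. Calls block until the motion is done:
- robot.movep(position, orientation): joint-space move of the TCP to a pose.
- robot.move_straight(position, rotation=None, v=150, guard=None): straight line of the TCP; rotation=None keeps the orientation; v is the mean speed in mm/s. With guard (N) it stops when the force on the tool has changed by that much, and returns True; else False.
- robot.movej(angles): joint-space move.
- move_gripper(opening, grasp_force=None): opening from 0.0 (shut) to 1.0 (fully open); grasp_force is the grip in N (None keeps the last); returns when the fingers have stopped.
- robot.wait(seconds).
- robot.ik(position, orientation): joint angles nearest the present ones, or None.
- grab_frame(name): name is "side" or "top"; returns the picture (384x512x3 uint8, red, green, blue); there is no depth.
- camera_info(name): a dict with "intrinsics" (3x3 intrinsics, pixels), "k1" (the pictures are not rectified: a ray, as slopes to the right and down, at radius r is drawn at 1 + k1 r^2 times it, then the intrinsics apply), "position" and "rotation" of the camera in the world. Camera axes: x right, y up, looking along -z (the intrinsics and any distortion apply to the point x, -y, -z); pixel columns grow to the right and rows downward; lengths in mm; the calibration is good to about 2 mm. A picture is of the moment at which its call begins. camera_info takes no time and is no camera call.
A pose or a line that the arm cannot do raises robot.Unreachable and nothing moves.
- order.sign_off(): hands the job in; it is judged then, once.
Trained networks look in the newest picture that a camera, given by its name, has taken for a name from the list of things; names that differ only in an ending like _2 or _b are one class to them, and where a whole thing is asked for, a point or a joint stands for the part that bears it (a point fixed in the world has none). Each returns a list of dicts, best first, with "confidence" (0 to 1); they miss things now and then, are a little off and sometimes report something else, mostly with a low value. They report only what shows in the picture. A call takes as long as a camera call. They do not tell look-alikes from the thing itself.
- search_frame(camera, query): "location" ([column, row] in pixels, amid what is visible of it).
- cut_out(camera, query): "mask" (384x512 bool, what is visible of it) and "location" ([column, row] in pixels, amid what is visible of it).
- spot_point(camera, query): "location" ([column, row] in pixels: a listed point, or the origin of a listed thing).
Readings, each from a call of its own:
- robot.read_t(): time.
- robot.read_qpos(): joint angles.
- robot.read_qvel(): joint speeds.
- robot.read_tau(): joint torques, N m.
- robot.read_eef_pos(): TCP position.
- robot.read_ee_rot(): TCP orientation.
- robot.read_wrist_force(): force on the tool from outside, world axes, zero at the start.
- robot.read_ft_torque(): the same for the moment, N m.
- robot.read_finger_gap(): opening from 0.0 (shut) to 1.0 (fully open).
- robot.read_finger_force(): force on a finger pad.
Only numpy, scipy, OpenCV 4.12 (cv2) and the standard library are available. Lean on these libraries where they do the work, as an engineer would, in place of code of your own. Each camera call takes 0.05 s, during which the arm holds its last target. There are 200 camera calls.

### The job

The pastry tamper standing on the round cork trivet is dry: put it back upright in the hole of the rack that matches its barrel, feeling gently for the hole because the wooden bar has play in its channel, and never pressing the tamper against the rack with more than 25 N. Guide it in with the gripper rather than dropping it, and let go when its collar lies fully home on the bar. Leave the two tampers on the drying board and everything else where they are.

Things in the scene. Friction and masses are not known exactly. Their poses are not given: they have to be found in the camera images.
- tamper_small_center (a point): centre of a standing pastry tamper, 105 mm tall: steel barrel 18 mm in diameter, 40 mm long (bottom edge bevelled 1 mm), dark wooden collar 30 mm in diameter, 6 mm thick, handle 26 mm in diameter, 52 mm long, and a 30 mm knob 7 mm high on top; 0.12 kg. The point lies 52.5 mm above the foot, the collar's underside 12.5 mm below it, the handle's middle 19.5 mm above it; z is its axis. It belongs in the 18 mm (smallest) hole
- tamper_middle_center (a point): centre of a standing pastry tamper, 105 mm tall: steel barrel 25 mm in diameter, 40 mm long (bottom edge bevelled 1 mm), dark wooden collar 37 mm in diameter, 6 mm thick, handle 26 mm in diameter, 52 mm long, and a 30 mm knob 7 mm high on top; 0.12 kg. The point lies 52.5 mm above the foot, the collar's underside 12.5 mm below it, the handle's middle 19.5 mm above it; z is its axis. It belongs in the 25 mm (second smallest) hole
- tamper_large_center (a point): centre of a standing pastry tamper, 105 mm tall: steel barrel 32 mm in diameter, 40 mm long (bottom edge bevelled 1 mm), dark wooden collar 44 mm in diameter, 6 mm thick, handle 26 mm in diameter, 52 mm long, and a 30 mm knob 7 mm high on top; 0.12 kg. The point lies 52.5 mm above the foot, the collar's underside 12.5 mm below it, the handle's middle 19.5 mm above it; z is its axis. It belongs in the 32 mm (third, second largest) hole
- tamper_small: the same tamper of 18 mm barrel; its origin is the centre of the barrel's foot, z along its axis
- tamper_middle: the same tamper of 25 mm barrel; its origin is the centre of the barrel's foot, z along its axis
- tamper_large: the same tamper of 32 mm barrel; its origin is the centre of the barrel's foot, z along its axis
- rack: the tamper rack, fixed: a dark channel 74 x 262 mm (x by y), 22 mm high, holding a pale wooden bar 62 x 216 mm, 42 mm thick, with a row of four graded upright holes. It rests on rubber pads and gives about 1 mm for each 3 N pressed down. Origin: centre of the underside, on the worktop; y along the row, z up. A tamper is home when its collar lies flat on the bar: its centre is then 66.5 mm above this origin
- bar_mid (a point): point fixed to the channel, 54 mm above its underside: where the middle of the bar's flat top is when the bar is centred. Then the holes for barrels of 18, 25, 32 and 39 mm lie at y = +75, +25, -25, -75 mm from here along the rack's y, x = 0. Each goes through the 42 mm bar, is 1.5 mm wider than its barrel and has a 1 mm chamfer. The 39 mm one stays empty
- channel_end (a point): middle of the rack's +y end, 22 mm up, fixed to the channel. The bar has play along y: it stands anywhere up to 14 mm either way from centred, bar_mid and this do not tell (the gaps at its ends and the holes show it). It stays put under light rubbing, slides along y (to 15 mm from centred) when pushed sideways with more than about 6 N, and does not move across
- trivet: the round cork trivet, fixed, 180 mm across, top 11 mm above the worktop; origin at the centre of its underside. The one tamper to be put away stands on it
- drying_board: the slatted wooden drying board, fixed, 130 x 190 mm (x by y), top 11 mm above the worktop; origin at the centre of its underside. The other two tampers stand on it
- egg_dish: small white dish, 57 x 55 x 27 mm; origin at its underside; a bystander, to be left alone
- garlic: garlic bulb, 53 mm; a bystander, to be left alone
- teaspoon: metal teaspoon, 130 mm long, lying; a bystander, to be left alone
- lemon: lemon, 83 x 58 x 58 mm; a bystander, to be left alone
There are look-alikes about, which are no part of the job. Leave any yellow look-alike of the tamper_middle alone.

How it is judged (in metres and radians):
On the way:
1. the tamper from the trivet is at least 15 mm deep in the matching hole, upright, while the gripper still holds it (((y of tamper_small_center in the frame of rack between 0.057 and 0.093 m and x of tamper_small_center in the frame of rack between -0.004 and 0.004 m and z of tamper_small_center in the frame of rack below 0.0915 m and angle between tamper_small_center's own z axis and vertical below 0.1 rad and contact force between the fingers and tamper_small above 0.5 N) or (y of tamper_middle_center in the frame of rack between 0.007 and 0.043 m and x of tamper_middle_center in the frame of rack between -0.004 and 0.004 m and z of tamper_middle_center in the frame of rack below 0.0915 m and angle between tamper_middle_center's own z axis and vertical below 0.1 rad and contact force between the fingers and tamper_middle above 0.5 N) or (y of tamper_large_center in the frame of rack between -0.043 and -0.007 m and x of tamper_large_center in the frame of rack between -0.004 and 0.004 m and z of tamper_large_center in the frame of rack below 0.0915 m and angle between tamper_large_center's own z axis and vertical below 0.1 rad and contact force between the fingers and tamper_large above 0.5 N))), for 0.05 s.
At the end, for the whole second after the job is handed in: The trivet's tamper is in the hole of its own diameter (within 4 mm of the row's line, 18 mm of the hole's middle place along it), upright within 0.1 rad, collar within 3 mm of the bar, at rest; the other two stand on the drying board within 20 mm of their start (((y of tamper_small_center in the frame of rack between 0.057 and 0.093 m and x of tamper_small_center in the frame of rack between -0.004 and 0.004 m and z of tamper_small_center in the frame of rack between 0.0635 and 0.0695 m and angle between each of tamper_small_center, tamper_middle_center, tamper_large_center's own z axis and vertical below 0.1 rad and linear speed of tamper_small below 0.02 m/s and distance of each of tamper_middle_center, tamper_large_center from where it was at the start of the episode below 0.02 m and horizontal distance between each of tamper_middle_center, tamper_large_center and trivet above 0.12 m) or (y of tamper_middle_center in the frame of rack between 0.007 and 0.043 m and x of tamper_middle_center in the frame of rack between -0.004 and 0.004 m and z of tamper_middle_center in the frame of rack between 0.0635 and 0.0695 m and angle between each of tamper_middle_center, tamper_small_center, tamper_large_center's own z axis and vertical below 0.1 rad and linear speed of tamper_middle below 0.02 m/s and distance of each of tamper_small_center, tamper_large_center from where it was at the start of the episode below 0.02 m and horizontal distance between each of tamper_small_center, tamper_large_center and trivet above 0.12 m) or (y of tamper_large_center in the frame of rack between -0.043 and -0.007 m and x of tamper_large_center in the frame of rack between -0.004 and 0.004 m and z of tamper_large_center in the frame of rack between 0.0635 and 0.0695 m and angle between each of tamper_large_center, tamper_small_center, tamper_middle_center's own z axis and vertical below 0.1 rad and linear speed of tamper_large below 0.02 m/s and distance of each of tamper_small_center, tamper_middle_center from where it was at the start of the episode below 0.02 m and horizontal distance between each of tamper_small_center, tamper_middle_center and trivet above 0.12 m))); the robot touches nothing.
It fails at once if the tamper pressed or knocked against the rack with more than 25 N (contact force between any of tamper_small, tamper_middle, tamper_large and rack above 25 N).
It fails at once if a bystander (egg dish, garlic, teaspoon, lemon) moved more than 20 mm (distance of any of egg_dish, garlic, teaspoon, lemon from where it was at the start of the episode above 0.02 m).
It also fails if it takes over 64 s, if anything falls off the work surface, if the arm or the gripper's body presses on something with over 40 N, if the wrist force passes 120 N, or if a joint passes its speed limit or range.

## Working session

There is one attempt and no reset: what is moved stays moved. The work goes in short steps, each a Python script; the robot and the scene stay as the last script left them, time stands still between calls to the robot, and variables do not carry over. Pictures are saved under pics/ and viewed, at most 10 in all, crops included, and the job is handed in when it is done.

```bash
mkdir -p pics
cat > h.py <<'E'
import numpy as np, cv2
from plant import *
def ray(cam,px):
    c=camera_info(cam);K=np.array(c["intrinsics"]);k=c["k1"]
    d=np.linalg.solve(K,[px[0],px[1],1.])[:2];u=d.copy()
    for _ in range(30):u=d/(1+k*(u@u))
    return np.array(c["position"],float),np.array(c["rotation"])@np.array([u[0],-u[1],-1.])
def at_z(cam,px,z):
    o,d=ray(cam,px);return o+d*(z-o[2])/d[2]
def proj(cam,p):
    c=camera_info(cam);q=np.array(c["rotation"]).T@(np.array(p,float)-np.array(c["position"]))
    u=np.array([q[0],-q[1]])/-q[2];u=u*(1+c["k1"]*(u@u));return (np.array(c["intrinsics"])@[u[0],u[1],1])[:2]
def tri(pa,pb):
    (o1,d1),(o2,d2)=ray("side",pa),ray("top",pb)
    A=np.c_[d1,-d2];s=np.linalg.lstsq(A,o2-o1,rcond=None)[0]
    a,b=o1+d1*s[0],o2+d2*s[1];return (a+b)/2,np.linalg.norm(a-b)
E
python3 - <<'E'
from h import *
np.set_printoptions(precision=1,suppress=True)
ims=[]
for c in("side","top"):
    im=grab_frame(c);cv2.imwrite(f"pics/{c}0.png",im[...,::-1]);ims.append(im)
    i=camera_info(c);print(c,np.array(i["position"]),i["k1"],np.array(i["intrinsics"]).ravel());print(np.array(i["rotation"]))
    for q in("tamper_small_center","tamper_middle_center","tamper_large_center","bar_mid","channel_end","rack","trivet","drying_board"):
        print(c,q,[(np.round(r["location"],1).tolist(),round(r["confidence"],2)) for r in spot_point(c,q)][:4])
E
```

```text
side [ 337.7 -978.4  885.2] -0.05273960017858771 [435.6   0.  253.    0.  435.6 195.1   0.    0.    1. ]
[ 0.9 -0.1 -0.2]
side tamper_small_center [([247.5, 276.1], 0.78)]
side tamper_middle_center [([192.1, 162.9], 0.49), ([223.0, 140.8], 0.45)]
side tamper_large_center [([243.9, 289.2], 0.72), ([219.4, 127.2], 0.6)]
side bar_mid [([229.2, 197.0], 0.61)]
side channel_end [([231.3, 176.4], 0.9)]
side rack [([229.9, 206.9], 0.97)]
side trivet [([253.7, 300.2], 0.88)]
side drying_board [([219.9, 151.9], 0.89), ([246.2, 274.9], 0.61)]
top [ 250.7   10.6 1492.8] 0.06260367977564932 [460.1   0.  260.2   0.  460.1 185.3   0.    0.    1. ]
[ 0.2 -0.1 -1.6]
top tamper_small_center [([361.0, 213.2], 0.69)]
top tamper_middle_center [([193.0, 239.0], 0.59), ([163.9, 201.2], 0.46)]
top tamper_large_center [([140.5, 209.0], 0.55)]
top bar_mid [([253.9, 212.4], 0.66)]
top channel_end [([214.7, 204.9], 0.92), ([195.5, 143.6], 0.49)]
top rack [([256.9, 216.7], 0.57)]
top trivet [([360.4, 212.0], 0.57)]
top drying_board [([156.9, 207.3], 0.66)]
```

View pics/side0.png

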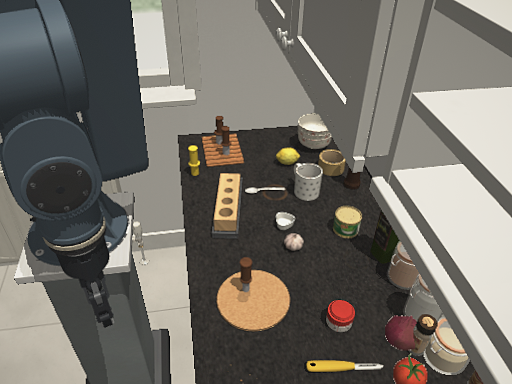

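View pics/top0.png

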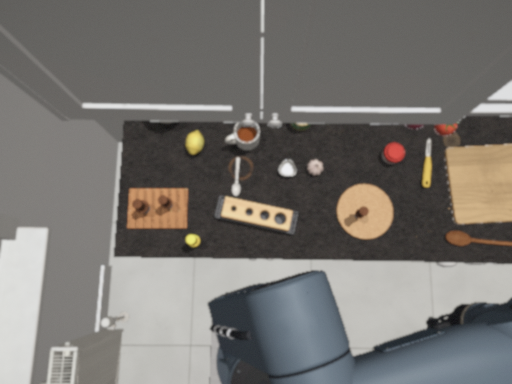

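Side: the tamper on the trivet stands at about (246,275). The other two are on the board at (219,127) and (225,140), and a yellow look-alike is at (193,161). The rack is at (229,205), with its small hole at the far (+y) end. In the top view the trivet tamper is at (361,213), the board ones at (140,208) and (165,203), the yellow one at (193,240). I choose the one on the trivet and will check it, and the rack, in a close crop.

```bash
sed -i 's/np.array(c\["rotation"\])/R_(c)/g' h.py
cat >> h.py <<'E'
def R_(c): return cv2.Rodrigues(np.array(c["rotation"],float))[0]
E
python3 - <<'E'
from h import *
np.set_printoptions(precision=1,suppress=True)
s=cv2.imread("pics/side0.png");t=cv2.imread("pics/top0.png")
f=lambda im,x,y,w,h:cv2.resize(im[y:y+h,x:x+w],(400,300),interpolation=cv2.INTER_CUBIC)
cv2.imwrite("pics/crop.png",np.vstack([np.hstack([f(s,212,246,80,60),f(s,180,165,120,90)]),np.hstack([f(t,206,180,100,75),f(s,180,105,80,60)])]))
print("rack",tri([229.9,206.9],[256.9,216.7]),"barmid",tri([229.2,197],[253.9,212.4]),"end",tri([231.3,176.4],[214.7,204.9]))
print("triv",tri([253.7,300.2],[360.4,212]),"tamper",tri([247.5,276.1],[361,213.2]))
print(at_z("side",[247.5,276.1],63.5),at_z("top",[361,213.2],63.5))
for c,p in(("side",[253.7,300.2]),("top",[360.4,212])):
    print(at_z(c,p,0))
for c in("side","top"):
  for q in("trivet","rack"):
    r=cut_out(c,q)[0];m=r["mask"].astype(np.uint8)
    if q=="rack": print(c,q,cv2.minAreaRect(cv2.findNonZero(m)),m.sum())
    else:
        p=cv2.findNonZero(m)[:,0].astype(float);W=np.array([at_z(c,x,11)[:2] for x in p])
        h=cv2.convexHull(W.astype(np.float32));print(c,q,cv2.minEnclosingCircle(h))
    # tamper profile
    r=[x for x in cut_out(c,"tamper_small")]
    for x in r[:2]:
        m=x["mask"];ys,xs=np.nonzero(m);print("  mask",x["confidence"],xs.min(),xs.max(),ys.min(),ys.max())
        if q=="rack" and c=="side":print([int(m[y].sum()) for y in range(ys.min(),ys.max()+1)])
E
```

```text
rack (array([442. ,  24.5,   4.9]), np.float64(9.845392532480526)) barmid (array([446.7,  34. ,  37.3]), np.float64(0.04796784933713324)) end (array([470.7, 161.6,  17.9]), np.float64(2.5453802444760276))
triv (array([ 461.6, -315.7,  -15.2]), np.float64(2.7192329234267545)) tamper (array([ 447.5, -300.6,   62.9]), np.float64(3.642679812410821))
[ 449.2 -300.9   63.5] [ 445.6 -300.4   63.5]
[ 460.9 -326.8    0. ]
[ 458.1 -312.4    0. ]Traceback (most recent call last):
  File "<stdin>", line 16, in <module>
  File "h.py", line 9, in at_z
    o,d=ray(cam,px);return o+d*(z-o[2])/d[2]
        ~~~^^^^^^^^
  File "h.py", line 4, in ray
    c=camera_info(cam);K=np.array(c["intrinsics"]);k=c["k1"]
ValueError: time passes only in moves, steps and waits
```

View pics/crop.png

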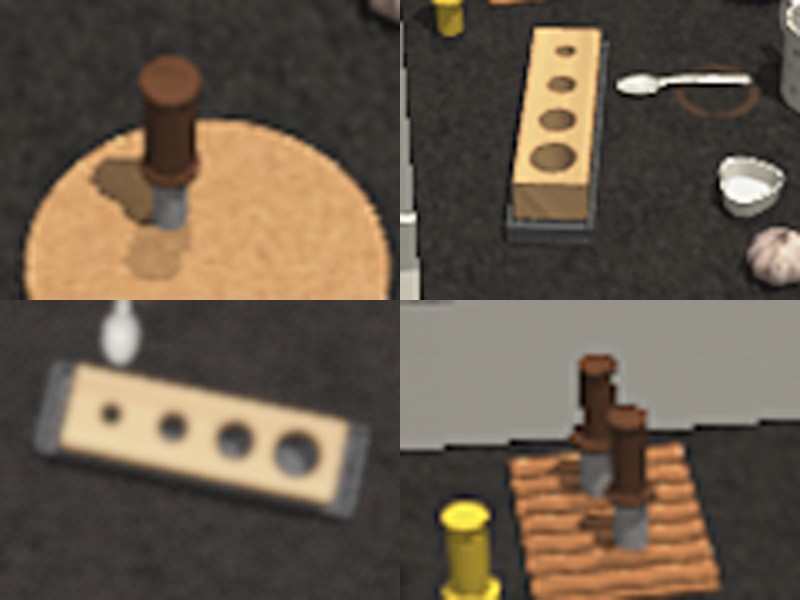

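The crop shows the trivet tamper with a barrel narrower than its handle (ratio about 0.66, so 18 mm), so it is the small one and belongs in the +y hole. The board tampers have barrels about as wide as the handle or wider. Next I locate the holes from the saved pictures and grasp the tamper.

```bash
python3 - <<'E'
s=open('h.py').read().replace("c=camera_info(cam)","c=CI[cam]").replace("from plant import *","from plant import *\nCI={c:camera_info(c) for c in('side','top')}")
s+='''
def plane(cam,im,z,x0,y0,w,h,mm=.5):
    "image warped onto plane z; pixel (col,row) -> x=x0+row*mm, y=y0+col*mm"
    X,Y=np.meshgrid(x0+np.arange(0,h,mm),y0+np.arange(0,w,mm),indexing='ij')
    c=CI[cam];q=(np.stack([X,Y,0*X+z],-1)-np.array(c["position"]))@R_(c)
    u=q[...,0]/-q[...,2];v=q[...,1]/q[...,2];r=1+c["k1"]*(u*u+v*v);K=np.array(c["intrinsics"])
    return cv2.remap(im,(u*r*K[0,0]+K[0,2]).astype(np.float32),(v*r*K[1,1]+K[1,2]).astype(np.float32),cv2.INTER_CUBIC)
'''
open('h.py','w').write(s)
E
python3 - <<'E'
from h import *
from scipy.spatial.transform import Rotation as R
np.set_printoptions(precision=1,suppress=True)
out=[]
for c in("side","top"):
    P=plane(c,cv2.imread(f"pics/{c}0.png"),54,370,-120,300,150);out.append(P)
    g=P.astype(int);wood=((g[...,2]>140)&(g[...,2]-g[...,0]>40)).astype(np.uint8)
    n,l,st,ce=cv2.connectedComponentsWithStats(wood);k=1+np.argmax(st[1:,4]);w=(l==k).astype(np.uint8)
    cs,hi=cv2.findContours(w,cv2.RETR_CCOMP,cv2.CHAIN_APPROX_NONE)
    print(c,cv2.minAreaRect(np.vstack([cs[i] for i in range(len(cs)) if hi[0][i][3]<0 and len(cs[i])>200])))
    for i in range(len(cs)):
        if hi[0][i][3]>=0 and cv2.contourArea(cs[i])>200:
            (a,b),ax,_=cv2.fitEllipse(cs[i]);print("  hole x,y",370+b*.5,-120+a*.5,"axes",ax[0]*.5,ax[1]*.5)
cv2.imwrite("pics/plane.png",np.vstack(out))
for yaw in np.arange(-3.2,3.2,.4):
    o=(R.from_euler('z',yaw)*R.from_rotvec([np.pi,0,0])).as_rotvec()
    print(round(yaw,1),[None if (q:=robot.ik(p,o)) is None else round(q[5],2) for p in([447.5,-300.6,83],[447.5,-300.6,200],[460,105,150],[460,105,86])])
print(np.array(robot.read_ee_rot()),robot.read_t())
E
```

```text
side ((288.27264404296875, 141.15469360351562), (444.7920837402344, 131.05384826660156), 11.138559341430664)
  hole x,y 456.17747497558594 97.54722595214844 axes 12.023587226867676 16.426549911499023
  hole x,y 446.36883544921875 48.69499206542969 axes 19.646465301513672 23.50502586364746
  hole x,y 436.2011260986328 -0.695892333984375 axes 26.53980255126953 31.021484375
  hole x,y 426.2540054321289 -49.704612731933594 axes 34.4403076171875 38.601295471191406
top ((291.05755615234375, 145.8435516357422), (442.2319030761719, 136.75637817382812), 11.452341079711914)
  hole x,y 457.37252044677734 98.97100830078125 axes 12.973187446594238 13.355643272399902
  hole x,y 447.32508850097656 49.98895263671875 axes 20.253273010253906 21.81195068359375
  hole x,y 437.4676055908203 1.0855941772460938 axes 27.739673614501953 29.24951934814453
  hole x,y 427.36811447143555 -47.618385314941406 axes 34.88706970214844 36.51837158203125
-3.2 [np.float64(-0.53), np.float64(-0.53), np.float64(0.28), np.float64(0.28)]
-2.8 [np.float64(-0.93), np.float64(-0.93), np.float64(-0.12), np.float64(-0.12)]
-2.4 
[... 427 characters left out ...]
, np.float64(2.95), np.float64(-2.52), np.float64(-2.52)]
-0.0 [np.float64(2.55), np.float64(2.55), np.float64(-2.92), np.float64(-2.92)]
0.4 [np.float64(2.15), np.float64(2.15), np.float64(2.97), np.float64(2.97)]
0.8 [np.float64(1.75), np.float64(1.75), np.float64(2.57), np.float64(2.57)]
1.2 [np.float64(1.35), np.float64(1.35), np.float64(2.17), np.float64(2.17)]
1.6 [np.float64(0.95), np.float64(0.95), np.float64(1.77), np.float64(1.77)]
2.0 [np.float64(0.55), np.float64(0.55), np.float64(1.37), np.float64(1.37)]
2.4 [np.float64(0.15), np.float64(0.15), np.float64(0.97), np.float64(0.97)]
2.8 [np.float64(-0.25), np.float64(-0.25), np.float64(0.57), np.float64(0.57)]
[ 3.1  0.5 -0. ] 0.95
```

View pics/plane.png

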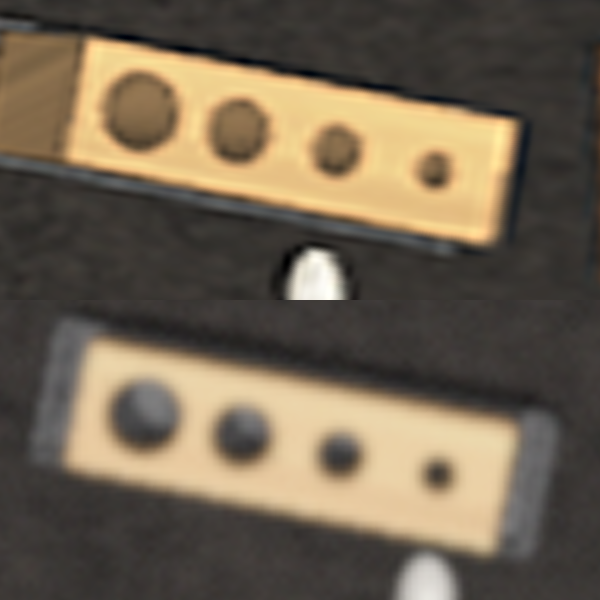

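Top and side agree: the small hole is at about (456.8, 98.3) and the row's yaw is -0.2 rad. The spacing and diameters match the description. Now the grasp, with two perpendicular squeezes to centre the tamper in the gripper.

```bash
cat >> h.py <<'E'
from scipy.spatial.transform import Rotation as R
def down(yaw): return (R.from_euler('z',yaw)*R.from_rotvec([np.pi,0,0])).as_rotvec()
YA=2.94
E
python3 - <<'E'
from h import *
np.set_printoptions(precision=2,suppress=True)
p=np.array([447.5,-300.6,180.])
robot.movep(p,down(YA-np.pi/2))
move_gripper(1.0,20)
robot.move_straight([*p[:2],81]);
f0=np.array(robot.read_wrist_force())
move_gripper(0.0,20);print("gap",robot.read_finger_gap(),np.array(robot.read_wrist_force())-f0)
move_gripper(1.0);robot.wait(.4)
im=grab_frame("side");cv2.imwrite("pics/s1.png",im[...,::-1])
robot.movep([*p[:2],81],down(YA))
move_gripper(0.0,40);print("gap",robot.read_finger_gap(),robot.read_finger_force(),robot.read_eef_pos())
F0=np.array(robot.read_wrist_force())
robot.move_straight([*p[:2],200],v=120);robot.wait(.3)
print("lifted",np.array(robot.read_wrist_force())-F0,robot.read_finger_gap(),robot.read_t())
a=im[200:350,160:360]
b=grab_frame("side");cv2.imwrite("pics/s2.png",b[...,::-1])
cv2.imwrite("pics/g.png",cv2.resize(np.hstack([a,b[150:300,160:360]])[...,::-1],None,fx=2,fy=2))
E
```

```text
gap 0.3001660047425829 [-1.31  1.44  1.51]
gap 0.29423946234802756 39.364693108946085 [ 447.56 -300.59   81.13]
lifted [ 0.09 -0.21 -4.48] 0.2976753053758609 8.3333
```

View pics/g.png

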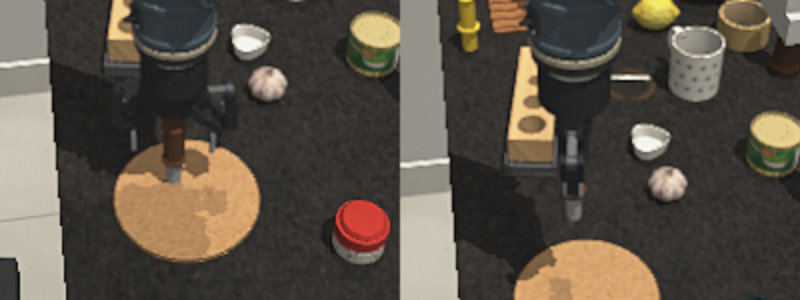

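Held: the gap matches the 26 mm handle and the tamper hangs upright. Now to above the hole, then a look at the foot relative to the hole.

Run:
```python
from h import *
np.set_printoptions(precision=2,suppress=True)
robot.movep([456.8,98.3,200],down(YA))
robot.move_straight([456.8,98.3,132],v=80);robot.wait(.4)
print(np.array(robot.read_eef_pos()),robot.read_finger_gap(),robot.read_t(),np.array(robot.read_wrist_force()))
o=[]
for c in("side","top"):
    im=grab_frame(c)[...,::-1].copy();u=proj(c,[456.8,98.3,62]);h=proj(c,[456.8,98.3,54]);print(c,u,h)
    for q in("tamper_small",):print([(np.array(r["location"]),r["confidence"]) for r in spot_point(c,q)][:3])
    x,y=np.round(u).astype(int);print(x,y);o.append(cv2.resize(im[y-30:y+30,x-40:x+40],(400,300),interpolation=cv2.INTER_CUBIC))
cv2.imwrite("pics/over.png",np.hstack(o))
```

```text
[456.87  98.32 132.11] 0.2955360939900565 11.2667 [ 0.37 -0.18 -1.54]
side [229.64 177.54] [229.7  179.58]
[(array([229.4, 179.7]), 0.5)]
230 178
top [233.35 207.84] [233.5  208.21]
[]
233 208
```

View pics/over.png

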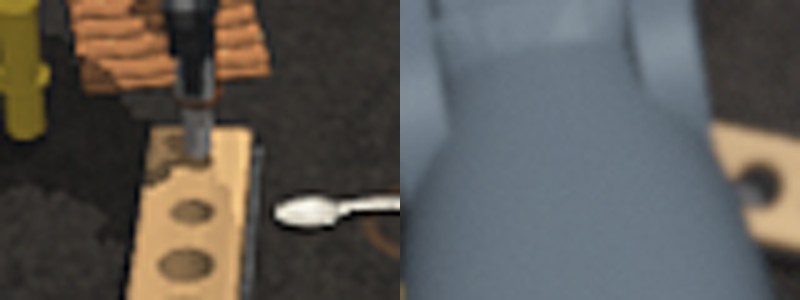

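The side view shows the foot at crop (197,158), right over the hole's expected spot (198,158); the top view is blocked by the arm. Now feeling gently with guarded descents.

Run:
```python
from h import *
np.set_printoptions(precision=2,suppress=True)
c=np.array([456.8,98.3]);ey=np.array([.2,.98]);ex=np.array([.98,-.2])
offs=[(0,0),(0,2),(0,-2),(2,0),(-2,0),(2,2),(-2,2),(2,-2),(-2,-2),(0,4),(0,-4),(2,4),(-2,4),(2,-4),(-2,-4)]
F0=np.array(robot.read_wrist_force())
for a,b in offs:
    q=c+a*ex+b*ey
    robot.move_straight([*q,127.5],v=40)
    hit=robot.move_straight([*q,116],v=15,guard=4)
    p=np.array(robot.read_eef_pos());F=np.array(robot.read_wrist_force())-F0
    print((a,b),hit,p,F,round(robot.read_t(),1))
    if p[2]<120.5: break
    if robot.read_t()>40: break
```

```text
(0, 0) False [456.67  98.2  115.92] [-0.43 -4.28 -1.16] 12.6
```

It is in the hole at the first try, with about 4 N of side force. I continue down in short steps, yielding to side forces.

Run:
```python
from h import *
np.set_printoptions(precision=2,suppress=True)
q=np.array([456.8,98.3]);z=116.
F0=np.array([.37,-.18,-1.54])
for i in range(30):
    F=np.array(robot.read_wrist_force())-F0
    s=np.clip(F[:2]*.12,-.6,.6)
    if np.hypot(*F[:2])>1.5:
        q=q+s; robot.move_straight([*q,z],v=10)
        F=np.array(robot.read_wrist_force())-F0
    hit=False
    if np.hypot(*F[:2])<5:
        zn=max(z-4,82.)
        hit=robot.move_straight([*q,zn],v=15,guard=5)
        z=robot.read_eef_pos()[2] if hit else zn
    p=np.array(robot.read_eef_pos());F=np.array(robot.read_wrist_force())-F0
    print(hit,q,p,F,round(robot.read_t(),1))
    if abs(F[2])>3 and p[2]<90 or abs(F[2])>10 or z<=82 or robot.read_t()>35:break
```

```text
False [456.65  97.93] [456.65  98.   111.91] [-0.47 -0.05  0.13] 13.3
False [456.65  97.93] [456.67  97.97 107.94] [-1.61  0.81  0.28] 13.7
False [456.46  98.03] [456.38  98.06 103.89] [-1.09  0.5   1.29] 14.4
False [456.46  98.03] [456.41  98.04  99.91] [-1.   -0.19 -0.02] 14.8
False [456.46  98.03] [456.44  98.05  95.91] [-0.53 -0.32  0.6 ] 15.2
False [456.46  98.03] [456.39  98.04  91.91] [ 0.47 -0.11  1.3 ] 15.6
False [456.46  98.03] [456.41  98.03  87.91] [-0.14 -0.36  1.05] 16.1
False [456.46  98.03] [456.53  98.03  84.03] [-1.41  0.43  3.93] 16.5
```

The collar met the bar at the expected height (TCP 84, 3.9 N). Release, lift and check.

Run:
```python
from h import *
np.set_printoptions(precision=2,suppress=True)
move_gripper(0.8);robot.wait(.3)
p=robot.read_eef_pos()
robot.move_straight([p[0],p[1],180],v=80)
robot.movej([-1.249,0.213,-0.034,1.323,0,1.571]);robot.wait(.5)
o=[]
for c in("side","top"):
    im=grab_frame(c)[...,::-1].copy()
    x,y=np.round(proj(c,[456.5,98,80])).astype(int)
    o.append(cv2.resize(im[y-45:y+45,x-60:x+60],(400,300),interpolation=cv2.INTER_CUBIC))
    print(c,proj(c,[456.5,98,66.5]),[(np.array(r["location"]),r["confidence"]) for r in spot_point(c,"tamper_small_center")][:3])
cv2.imwrite("pics/end.png",np.hstack(o));print(robot.read_t())
```

```text
side [229.53 176.46] [(array([234.9, 175.3]), 0.53)]
top [233.36 207.73] []
21.6333
```

View pics/end.png

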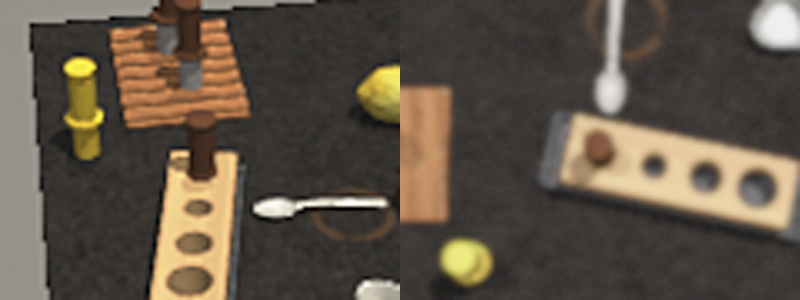

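The tamper stands upright in the smallest hole with its collar flat on the bar (side crop (203,175)). The board tampers, yellow look-alike, spoon and lemon are undisturbed.

```bash
python3 -c "
from plant import *
print(order.sign_off())"
```

```text
the job is handed in; nothing more can be done
None
```

The 18 mm tamper from the trivet is upright in its matching hole with its collar home on the bar, and I signed the job off at about 22 s; sign-off returned no verdict, and the highest force I read during insertion was about 4 N.

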